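# Flip the pot stand against the raised tile row

### The arm

A 7-joint arm with a two-finger parallel gripper is mounted at the origin on the work surface. World frame = base frame: x ahead of the robot, y to its left, z up, the work surface at z = 0. Lengths are in m, angles in rad, forces in N, time in s.
With the tool pointing down it reaches from about 0.4 to 0.85 m from the base axis. Payload 4.5 kg.
Tool frame: the origin (TCP) lies on the centre line of the jaws, within the pads' length; the fingertips stand 14 mm ahead of it and the grasp point (between the pads) lies 5 mm behind it; y points along the fingers, z is the direction in which the jaws open and shut, and the axes are right-handed (so a half turn about y gives the same grasp; the last joint's range is limited). The gripper opens to 88 mm and grips with 3 to 60 N. Pads are 18 mm wide; open, the fingers measure 123 mm over their backs; the gripper's body (75 mm by 187 mm) begins 45 mm behind the grasp point.
Start: joints at [1.137, 0.689, -0.195, 1.565, 0.157, 0.902, -0.215], TCP at [0.282, -0.558, 0.215] pointing down, gripper open.
Joint ranges: [-3.01, 3.01], [-0.46, 2.08], [-1.47, 1.51], [0.13, 2.56], [-1, 4.14], [0.04, 2.09], [-2.66, 2.66]. Speed limits (rad/s): [2.57, 2.57, 3.14, 3.14, 3.14, 3.14, 3.14].

### API

Orientations are given as a unit quaternion [x, y, z, w].
In Python, from plant import get_state, imaging, job gives the robot as it stands.
- The arm moves only by the tool send_rows, never from a script. Its argument "motion" is a list that holds one entry, the list of rows, each a list of 7 numbers: the turn, a rotation vector about the tool's x, y, z scaled (see below), then the shift along the tool's x, y, z scaled (see below), then the gripper's target within -1 to 1 (shut at 1, half-way at 0, fully open at -1). In form: [[[rx, ry, rz, tx, ty, tz, gripper], ...]]. A call has exactly 5 rows; each row shifts and turns the commanded pose from where the row before left it, along the tool's axes as they then stand; what a row does not reach is not made up. The controller multiplies each number of a shift by 0.02 m and each number of a turn by 0.08 rad. A row lasts 1/12 s, in which the tool goes at most 41.7 mm and 7.16 degrees, less where a joint would pass 70% of its speed; a pose out of reach is approached as far as the arm can. A call with a number of a shift or a turn outside -1 to 1 is refused whole. A call with a gripper value outside its range is refused whole. The fingers move at their own pace and stop on an object; "force" is the grip in N (left out, the last holds). Time passes only in rows, so rows that do not move let the fingers close, or fill a call up. It gives the time, the measured TCP pose, the force and the opening at its end, in the units of the state.
- get_state(): the state, without advancing time (a new reading comes with each control period).
- imaging.snapshot(name): name is "side" or "top"; returns a dict with "img" (384x512x3 uint8, red, green, blue), "camera_matrix" (3x3 intrinsics, pixels), "R" (3x3) and "t" (3): a world point X has camera coordinates R X + t. Camera axes: x right, y down, z forward; pixel columns grow to the right and rows downward; lengths in m; the calibration is good to about 2 mm. A picture is of the moment at which its call begins. There is no depth.
- job.finish_job(): hands the job in, once; it reports no verdict.
The state is a dict: "clock": time; "q": joint angles; "qd": joint speeds; "joint_torque": joint torques, N m; "tool_pos": TCP position; "eef_rot": TCP orientation; "contact_force": force on the tool from outside, world axes, zero at the start; "moment": the same for the moment, N m; "opening": opening from 0.0 (shut) to 1.0 (fully open).
Only numpy, scipy, OpenCV 4.12 (cv2) and the standard library are available. Lean on these libraries where they do the work, as an engineer would, in place of code of your own. Each camera call takes 0.05 s, during which the arm holds its last target.

### The job

One of the two square pot stands on the front tiles lies blue side up. Push it against the sloping steel front of the raised back row until it rides up and leans there, then tip its top edge back towards you so that it lies flat on the front tiles, cork side up, ready for the hot pot. Do not pick it up, and leave the other pot stand, which already shows its cork, and the white creamer where they are.

Things in the scene. Friction and masses are not known exactly. Their poses are not given: they have to be found in the camera images.
- pot_stand: The pot stand to flip, about 130 g: a square slab 100 x 100 x 10 mm, blue plastic on one face, cork on the other. Starts blue up on the front tiles (z = 0). Origin: centre of the cork face. z axis from cork to blue (up at the start); x and y along its sides, its +x side facing the row's foot, 10 to 50 mm off, square to it within 8 degrees.
- spare_stand: The other pot stand, same size and make, lying cork up on the front tiles. Origin: centre of its underside, z up. Lies beside pot_stand along the row, to its left or right, centres at least 165 mm apart. Leave it alone.
- back_row: Fixed raised tile row, 50 mm high, 1200 mm long. Its polished, slippery steel front slopes up from the foot at 60 deg from level to the crest, 29 mm behind the foot; the flat green top runs on 260 mm. Origin: middle of the foot, z = 0; x level, on to the row; y along the foot. A slab pushed low and square climbs it, near edge staying down, and is left leaning on the crest at 50 to 60 deg.
- creamer: White ceramic creamer, 78 mm high, 66 mm wide, handle reaching 56 mm to its +y side, upright on the front tiles at the left or right end of the pair of stands, its middle at least 120 mm from the middle of the nearest stand. Origin: centre of its underside, z up. Leave it alone.
Not all that is in view belongs to the job. Leave any green look-alike of the pot_stand alone.

How it is judged:
By the outcome, as a careful person would: the job done as asked, in the order asked, and still so for the second after the job is handed in, with the robot touching nothing.
It also fails if it takes over 45 s, if anything falls off the work surface, if the arm or the gripper's body presses on something with over 40 N, if the wrist force passes 120 N, or if a joint passes its speed limit or range.

## Working session

There is one attempt and no reset: what is moved stays moved. The work goes in short steps, Python scripts to look and compute and a tool call to move; the robot and the scene stay as the last step left them, time stands still between calls to the robot, and variables do not carry over. Pictures are saved under pics/ and viewed, and the job is handed in when it is done.

Besides the shell and the picture viewer there is one more tool, called after ">>>" by a JSON object that holds its "op" and its "data". send_rows: Moves the arm, as the interface text tells. Its arguments: {"type":"object","properties":{"motion":{"type":"array"},"force":{"type":"number"}},"required":["motion"]}

```bash
mkdir -p pics; ls
python3 - <<'E'
from plant import get_state, imaging
import cv2,json
for n in("side","top"):
    s=imaging.snapshot(n); cv2.imwrite(f"pics/{n}0.png",s["img"][:,:,::-1]); print(n,s["camera_matrix"],s["R"],s["t"])
st=get_state(); print({k:st[k] for k in("clock","tool_pos","eef_rot","opening")})
E
```

```text
pics
side [[351.43309725   0.         249.48457849]
 [  0.         351.43309725 185.12065398]
 [  0.           0.           1.        ]] [[ 0.99665855 -0.08146732  0.00589964]
 [-0.05308164 -0.70090159 -0.71128005]
 [ 0.06208115  0.70859018 -0.70288398]] [-0.48108133  0.07330738  0.88990325]
top [[456.73426303   0.         260.73589991]
 [  0.         456.73426303 190.6733646 ]
 [  0.           0.           1.        ]] [[ 0.02318824 -0.99962464 -0.01459035]
 [-0.9924947  -0.02126516 -0.12042453]
 [ 0.12006906  0.01727328 -0.99261526]] [0.0336829  0.47021961 1.10354297]
{'clock': 0.1, 'tool_pos': array([ 0.28153405, -0.55731233,  0.21418803]), 'eef_rot': array([-0.16408638,  0.68841169, -0.68727754,  0.16375162]), 'opening': 1.0008067153443367}
```

View pics/side0.png

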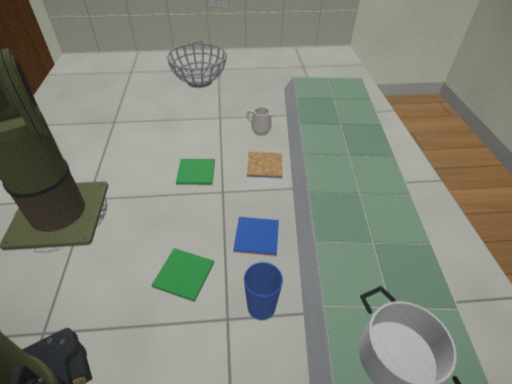

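View pics/top0.png

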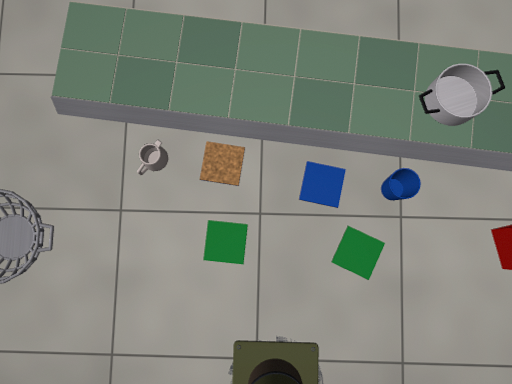

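Candidates, by top-view pixel: the blue square (322,184), the blue cup (400,185), green look-alikes (225,242) and (358,252), and the cork square (222,163), which is the spare. I choose the blue square. It is blue side up, flat, beside the cork one and close to the row's foot. Next I'll measure it and view a crop.

```bash
cat > h.py <<'E'
import numpy as np,cv2
from plant import get_state, imaging
def ray(s,uv,z):
    K,R,t=map(np.asarray,(s["camera_matrix"],s["R"],s["t"]))
    c=-R.T@t; d=R.T@np.linalg.inv(K)@np.array([uv[0],uv[1],1.]); return c+d*(z-c[2])/d[2]
def proj(s,X):
    p=s["R"]@np.asarray(X)+s["t"]; p=s["camera_matrix"]@p; return p[:2]/p[2]
def blue(img):
    h=cv2.cvtColor(img,cv2.COLOR_RGB2HSV); return cv2.inRange(h,(105,150,60),(125,255,255))
def quads(m,amin=300):
    cs,_=cv2.findContours(m,cv2.RETR_EXTERNAL,cv2.CHAIN_APPROX_NONE)
    return [(cv2.contourArea(c),cv2.minAreaRect(c),cv2.approxPolyDP(c,0.04*cv2.arcLength(c,True),True)[:,0]) for c in cs if cv2.contourArea(c)>amin]
E
python3 - <<'E'
from h import *
for n in("top","side"):
    s=imaging.snapshot(n)
    for a,r,q in quads(blue(s["img"])):
        print(n,a,[np.round(x,1) for x in r[0]],q.tolist())
        P=np.array([ray(s,p,.01)[:2] for p in q]); print(P.round(4).tolist(),P.mean(0).round(4))
        if len(q)==4: print([np.linalg.norm(P[i]-P[i-1]).round(4) for i in range(4)])
    if n=="top": cv2.imwrite("pics/crop.png",cv2.resize(s["img"][110:230,260:440,::-1],None,fx=4,fy=4,interpolation=cv2.INTER_CUBIC))
E
```

```text
top 872.0 [np.float64(401.5), np.float64(186.0)] [[417, 175], [395, 171], [383, 183], [383, 194], [389, 199], [412, 196], [419, 188]]
[[0.5198, -0.348], [0.5288, -0.293], [0.4976, -0.2626], [0.4698, -0.2623], [0.4575, -0.2772], [0.4663, -0.3346], [0.4869, -0.3524]] [ 0.4895 -0.3043]
top 1437.5 [np.float64(322.2), np.float64(184.1)] [[307, 162], [300, 199], [337, 207], [344, 169]]
[[0.5473, -0.0711], [0.4527, -0.0546], [0.4345, -0.1473], [0.5313, -0.1647]] [ 0.4915 -0.1094]
[np.float64(0.0949), np.float64(0.0961), np.float64(0.0945), np.float64(0.0983)]
side 1240.5 [np.float64(256.1), np.float64(235.1)] [[239, 219], [234, 249], [275, 253], [277, 221]]
[[0.4518, -0.0593], [0.435, -0.1474], [0.5273, -0.1655], [0.5446, -0.0728]] [ 0.4897 -0.1112]
[np.float64(0.0938), np.float64(0.0897), np.float64(0.094), np.float64(0.0943)]
```

View pics/crop.png

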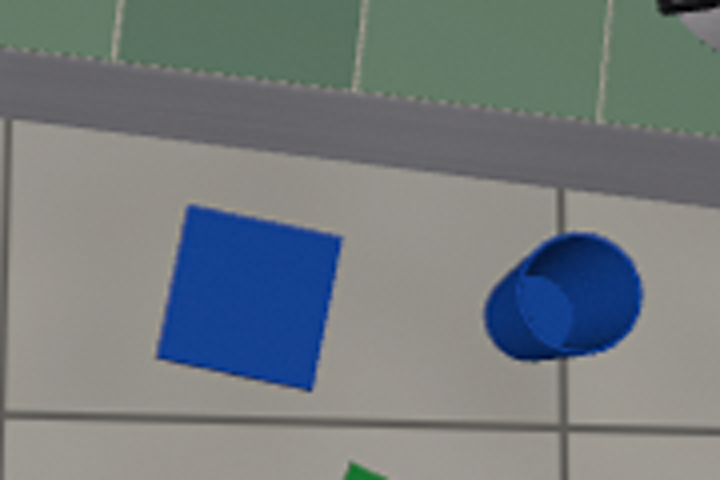

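The crop shows a flat blue square (full-image corners near 307,162 / 344,169 / 337,207 / 300,199), and the cup is clearly a separate object. Next: the foot line, the yaw of both, and how close the cup is.

Run:
```python
from h import *
s=imaging.snapshot("top"); g=cv2.cvtColor(s["img"],cv2.COLOR_RGB2GRAY).astype(int)
print(g[120:165,330].tolist())
pts=[]
for u in range(265,375,3):
    v0=int(138.75+(u-260)*0.1278)
    d=[g[v+1,u]-g[v-1,u] for v in range(v0-6,v0+7)]
    pts.append((u,v0-6+int(np.argmax(d))))
P=np.array([ray(s,p,0)[:2] for p in pts]); 
vx,vy,x0,y0=cv2.fitLine(P.astype(np.float32),cv2.DIST_HUBER,0,.001,.001).ravel()
print("foot pt",x0,y0,"row yaw deg (normal)",np.degrees(np.arctan2(-vx*np.sign(vy),vy*np.sign(vy))), "resid",np.abs((P-[x0,y0])@[vy,-vx]).max())
c=np.array([.4915,-.1094]); n=np.array([vy,-vx]); n*=np.sign(n[0]); print("centre to foot",(np.array([x0,y0])-c)@n,n)
q=np.array([[0.5473,-0.0711],[0.4527,-0.0546],[0.4345,-0.1473],[0.5313,-0.1647]])
for i,j in((1,0),(2,3)): d=q[j]-q[i]; print("stand yaw",np.degrees(np.arctan2(d[1],d[0])))
for i,j in((2,1),(3,0)): d=q[j]-q[i]; print("stand yaw b",np.degrees(np.arctan2(-d[0],d[1])))
s2=imaging.snapshot("side"); print("foot side check px",proj(s2,[x0,y0,0]))
for uv in((390,198),(383,190)): print("cup base",ray(s,uv,0))
st=get_state(); from scipy.spatial.transform import Rotation as Ro
print(Ro.from_quat(st["eef_rot"]).as_matrix().round(3))
```

```text
[104, 104, 104, 105, 104, 104, 105, 105, 104, 104, 129, 116, 105, 103, 101, 102, 100, 102, 101, 103, 101, 101, 103, 100, 99, 100, 101, 99, 131, 143, 144, 144, 143, 142, 142, 143, 144, 142, 143, 143, 142, 142, 143, 143, 146]
foot pt 0.58993804 -0.10208762 row yaw deg (normal) -6.191946 resid 0.0012721169489874236
centre to foot 0.0970750595101823 [ 0.99416614 -0.10785962]
stand yaw -9.893920669735406
stand yaw -10.19021337787912
stand yaw b -11.107726908750465
stand yaw b -9.700391943945808
foot side check px [296.88145656 231.83605049]
cup base [ 0.46117258 -0.28234318  0.        ]
cup base [ 0.48116966 -0.26490926  0.        ]
[[-0.893 -0.     0.451]
 [-0.451  0.001 -0.893]
 [ 0.    -1.    -0.001]]
```

>>> {"op": "send_rows", "data": {"motion": [[[0, 1, 0, 0, 0, 0, 0], [0, 1, 0, 0, 0, 0, 0], [0, 1, 0, 0, 0, 0, 0], [0, 1, 0, 0, 0, 0, 0], [0, 1, 0, 0, 0, 0, 0]]], "force": 20}}

```text
clock: 0.72
tool_pos: [0.2818, -0.5578, 0.2148]
eef_rot: [-0.023, 0.707, -0.707, 0.023]
contact_force: [-0.7, -0.4, 0.4]
opening: 0.644
```

>>> {"op": "send_rows", "data": {"motion": [[[0, 1, 0, 0, 0, 0, 0], [0, 1, 0, 0, 0, 0, 0], [0, 0.2, 0, 0, 0, -0.5, 0], [0, 0, 0, 0, 0, -1, 0], [0, 0, 0, 0, 0, -1, 0]]]}}

```text
clock: 1.13
tool_pos: [0.2869, -0.508, 0.2147]
eef_rot: [-0.039, -0.706, 0.706, 0.039]
contact_force: [0.9, 0.3, -0.4]
opening: 0.501
```

>>> {"op": "send_rows", "data": {"motion": [[[0, 0, 0, -0.2, 0, -1, 0], [0, 0, 0, -0.2, 0, -1, 0], [0, 0, 0, -0.2, 0, -1, 0], [0, 0, 0, -0.2, 0, -1, 0], [0, 0, 0, -0.2, 0, -1, 0]]]}}

```text
clock: 1.55
tool_pos: [0.318, -0.4099, 0.215]
eef_rot: [-0.038, -0.706, 0.706, 0.038]
contact_force: [-0.6, -0.0, 0.3]
opening: 0.5
```

>>> {"op": "send_rows", "data": {"motion": [[[0, 0, 0, -0.2, 0, -1, 0], [0, 0, 0, -0.2, 0, -1, 0], [0, 0, 0, -0.2, 0, -1, 0], [0, 0, 0, -0.2, 0, -1, 0], [0, 0, 0, -0.2, 0, -1, 0]]]}}

```text
clock: 1.97
tool_pos: [0.3488, -0.3127, 0.215]
eef_rot: [-0.038, -0.706, 0.706, 0.038]
contact_force: [1.1, 0.5, 0.2]
opening: 0.498
```

>>> {"op": "send_rows", "data": {"motion": [[[0, 0, 0, -0.2, 0, -1, 0], [0, 0, 0, -0.2, 0, -1, 0], [0, 0, 0, -0.2, 0, -1, 0], [0, 0, 0, -0.2, 0, -1, 0], [0, 0, 0, -0.2, 0, -1, 0]]]}}

```text
clock: 2.38
tool_pos: [0.3795, -0.2154, 0.2151]
eef_rot: [-0.038, -0.706, 0.706, 0.038]
contact_force: [0.3, -0.1, -0.0]
opening: 0.5
```

>>> {"op": "send_rows", "data": {"motion": [[[0, 0, 0, -0.2, 0, -1, 0], [0, 0, 0, -0.2, 0, -1, 0], [0, 0, 0, -0.2, 0, -1, 0], [0, 0, 0, -0.2, 0, -1, 0], [0, 0, 0, 0, 0, -1, 0]]]}}

```text
clock: 2.8
tool_pos: [0.4071, -0.1177, 0.2151]
eef_rot: [-0.039, -0.706, 0.706, 0.037]
contact_force: [0.5, -0.8, 0.2]
opening: 0.501
```

>>> {"op": "send_rows", "data": {"motion": [[[0, 0, 0, 0, 0, -0.45, 0], [0, 0, 0, 0, 1, 0, 0], [0, 0, 0, 0, 1, 0, 0], [0, 0, 0, 0, 1, 0, 0], [0, 0, 0, 0, 1, 0, 0]]]}}

```text
clock: 3.22
tool_pos: [0.4071, -0.1103, 0.1344]
eef_rot: [-0.039, -0.706, 0.706, 0.038]
contact_force: [-0.5, -1.0, -0.5]
opening: 0.503
```

>>> {"op": "send_rows", "data": {"motion": [[[0, 0, 0, 0, 1, 0, 0], [0, 0, 0, 0, 1, 0, 0], [0, 0, 0, 0, 1, 0, 0], [0, 0, 0, 0, 1, 0, 0], [0, 0, 0, 0, 0, 0, 0]]]}}

```text
clock: 3.63
tool_pos: [0.4056, -0.1099, 0.0525]
eef_rot: [0.037, 0.706, -0.706, -0.04]
contact_force: [0.2, 0.3, 0.6]
opening: 0.496
```

Run:
```python
from h import *
a=imaging.snapshot("side")["img"][120:330,130:380];
cv2.imwrite("pics/s1.png",cv2.resize(a[:,:,::-1],None,fx=2.8,fy=2.8,interpolation=cv2.INTER_CUBIC))
st=get_state();print(st["tool_pos"],st["eef_rot"])
s=imaging.snapshot("top");P=st["tool_pos"]
cv2.imwrite("pics/t1.png",cv2.resize(s["img"][110:290,200:440,::-1],None,fx=3,fy=3))
```

```text
[ 0.40584343 -0.11002521  0.05384843] [ 0.0372519   0.70608461 -0.7060423  -0.03951074]
```

View pics/s1.png

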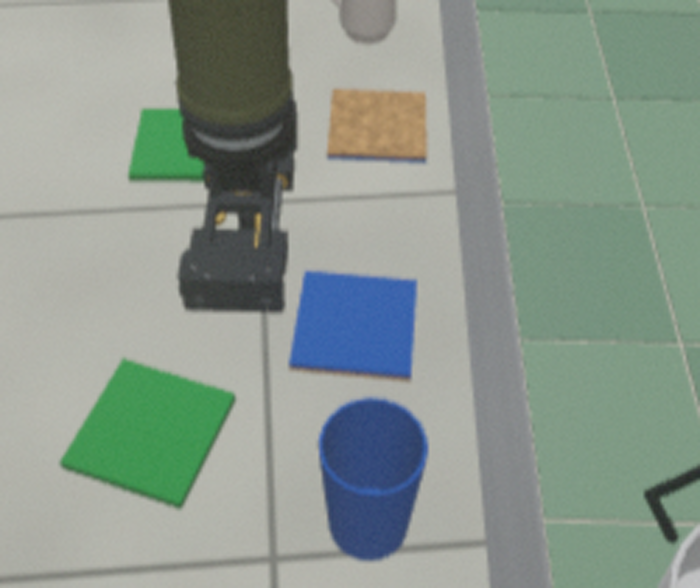

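View pics/t1.png

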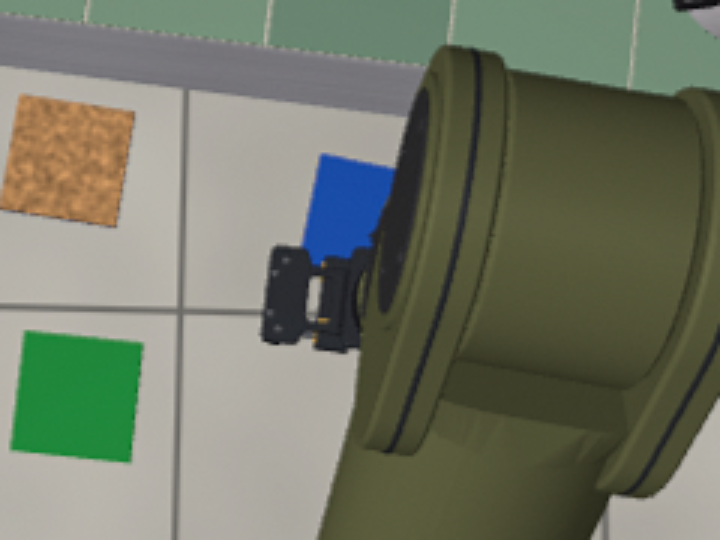

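The side view shows the gripper behind the stand's near edge, with the fingers spread along it and nothing in the way. The stand is at about crop (355,325), and the cup is clear to the right. I'll line up sideways, tilt slightly and go low.

>>> {"op": "send_rows", "data": {"motion": [[[0, 0, 1, 0, 0, -0.65, 0], [0, 0, 0, 0, 0.8, 0, 0], [0, 0, 0, 0, 0.6, 0, 0], [0, 0, 0, 0, 0.4, 0, 0], [0, 0, 0, 0, 0, 0, 0]]]}}

```text
clock: 4.15
tool_pos: [0.4179, -0.1096, 0.0372]
eef_rot: [-0.041, -0.705, 0.707, 0.034]
contact_force: [0.1, -0.1, -0.9]
opening: 0.503
```

>>> {"op": "send_rows", "data": {"motion": [[[0, 0, 0, 0, 0, 0, 0], [0, 0, 0, 0, 0, 0, 0], [0, 0, 0, 0, 0, 0, 0], [0, 0, 0, 0, 0, 0, 0], [0, 0, 0, 0, 0, 0, 0]]]}}

```text
clock: 4.57
tool_pos: [0.4169, -0.1089, 0.0368]
eef_rot: [-0.041, -0.706, 0.707, 0.036]
contact_force: [-0.9, 0.1, -0.9]
opening: 0.501
```

Run:
```python
from h import *
from scipy.spatial.transform import Rotation as Ro
st=get_state(); print(st["q"].round(3),st["tool_pos"],Ro.from_quat(st["eef_rot"]).as_matrix().round(3))
```

```text
[ 0.171  0.819 -0.036  2.281  0.675  0.043 -2.208] [ 0.41685354 -0.10892185  0.03679006] [[-0.994  0.008 -0.108]
 [ 0.108 -0.002 -0.994]
 [-0.008 -1.     0.001]]
```

Joint 6 is at its lower limit (0.04), so a tips-forward tilt can't be reached this close in. I'll tilt the tips slightly backward for the first part of the push and restore the tilt further out.

>>> {"op": "send_rows", "data": {"motion": [[[0, 0, -1, 0, 0, 0, 0], [0, 0, -1, 0, 0, 0, 0], [0, 0, -0.4, 0, 0, 0, 0], [0, 0, 0, 0, 0, 0, 0], [0, 0, 0, 0, 0, 0, 0]]]}}

```text
clock: 4.98
tool_pos: [0.4165, -0.109, 0.0357]
eef_rot: [-0.023, 0.707, -0.7, -0.1]
contact_force: [-0.6, 0.2, -0.3]
opening: 0.502
```

Run:
```python
from h import *
from scipy.spatial.transform import Rotation as Ro
st=get_state(); print(st["q"].round(3),st["tool_pos"],Ro.from_quat(st["eef_rot"]).as_matrix().round(3))
```

```text
[ 0.346  0.863 -0.333  2.091  0.585  0.465 -2.134] [ 0.41650489 -0.10900411  0.03567477] [[-0.979 -0.173 -0.109]
 [ 0.107  0.018 -0.994]
 [ 0.174 -0.985  0.   ]]
```

>>> {"op": "send_rows", "data": {"motion": [[[0, 0, 0, 0.59, 0.1, -0.65, 0], [0, 0, 0, 0, 0, 0, 0], [0, 0, 0, -0.08, 0.44, 0, 0], [0, 0, 0, -0.08, 0.44, 0, 0], [0, 0, 0, 0, 0, 0, 0]]]}}

```text
clock: 5.4
tool_pos: [0.4056, -0.0952, 0.0166]
eef_rot: [-0.024, 0.706, -0.701, -0.1]
contact_force: [0.2, -0.1, -0.8]
opening: 0.494
```

Run:
```python
from h import *
from scipy.spatial.transform import Rotation as Ro
st=get_state(); print(st["q"].round(3),st["tool_pos"],st["contact_force"].round(1))
a=imaging.snapshot("side")["img"][180:290,190:320];
cv2.imwrite("pics/s2.png",cv2.resize(a[:,:,::-1],None,fx=5,fy=5,interpolation=cv2.INTER_CUBIC))
```

```text
[ 0.29   0.893 -0.282  2.133  0.617  0.382 -2.19 ] [ 0.40560587 -0.09516463  0.01659683] [ 0.2 -0.1 -0.8]
```

View pics/s2.png

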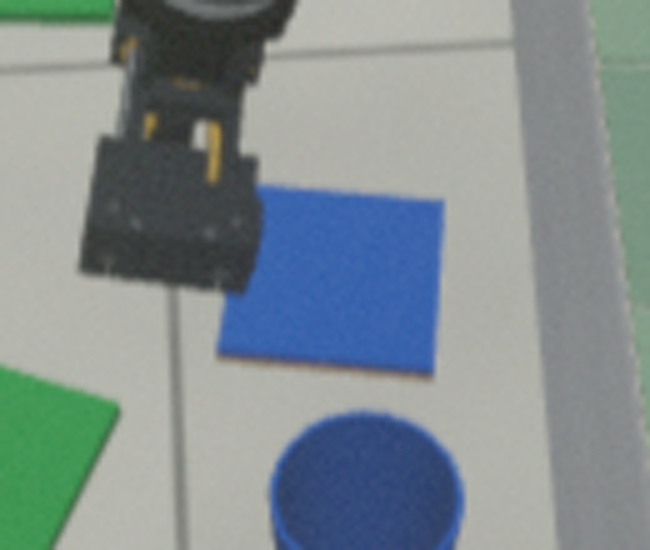

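>>> {"op": "send_rows", "data": {"motion": [[[0, 0, 0, -0.29, -0.06, 0, 0], [0, 0, 0, -0.29, -0.055, 0, 0], [0, 0, 0, -0.29, -0.05, 0, 0], [0, 0, 0, -0.29, -0.05, 0, 0], [0, 0, 0, -0.29, -0.05, 0, 0]]]}}

```text
clock: 5.87
tool_pos: [0.4366, -0.0981, 0.0184]
eef_rot: [-0.023, 0.706, -0.7, -0.1]
contact_force: [-0.7, -0.5, 0.1]
opening: 0.496
```

>>> {"op": "send_rows", "data": {"motion": [[[0, 0, 0, -0.29, -0.05, 0, 0], [0, 0, 0, -0.29, -0.05, 0, 0], [0, 0, 0, -0.29, -0.05, 0, 0], [0, 0, 0, -0.29, -0.05, 0, 0], [0, 0, 0, 0, 0, 0, 0]]]}}

```text
clock: 6.28
tool_pos: [0.4607, -0.1005, 0.0181]
eef_rot: [-0.023, 0.707, -0.7, -0.099]
contact_force: [0.2, 0.2, 0.1]
opening: 0.503
```

Run:
```python
from h import *
st=get_state(); print(st["q"].round(3),st["tool_pos"],st["contact_force"].round(1))
a=imaging.snapshot("side")["img"][180:290,190:320];
cv2.imwrite("pics/s3.png",cv2.resize(a[:,:,::-1],None,fx=5,fy=5,interpolation=cv2.INTER_CUBIC))
```

```text
[ 0.326  0.919 -0.353  1.972  0.564  0.531 -2.121] [ 0.4606684  -0.10050038  0.01808506] [0.2 0.2 0.1]
```

View pics/s3.png

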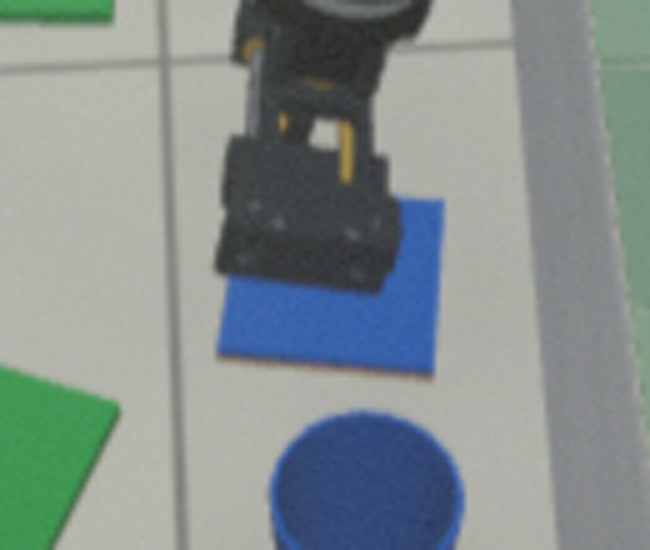

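Run:
```python
from h import *
from scipy.spatial.transform import Rotation as Ro
st=get_state(); P=st["tool_pos"]; M=Ro.from_quat(st["eef_rot"]).as_matrix()
for n in("side","top"):
    s=imaging.snapshot(n); a=s["img"][:,:,::-1].copy()
    o=(180,120) if n=="side" else (250,120)
    b=cv2.resize(a[o[1]:o[1]+150,o[0]:o[0]+180],None,fx=4,fy=4,interpolation=cv2.INTER_CUBIC)
    for X,c in((P,(0,0,255)),(P+M@[0,.014,.035],(0,255,255)),(P+M@[0,.014,-.035],(255,255,0)),(P+M@[0,-.05,0.09],(255,0,255)),(P+M@[0,-.05,-0.09],(255,255,255))):
        u=(proj(s,X)-o)*4; cv2.circle(b,tuple(int(v) for v in u),4,c,-1)
    cv2.imwrite(f"pics/{n}4.png",b)
    for A,r,q in quads(blue(s["img"])): print(n,q.tolist(),[ray(s,p,.01)[:2].round(4).tolist() for p in q])
```

```text
side [[277, 221], [270, 220], [263, 240], [236, 236], [234, 249], [275, 253]] [[0.5446, -0.0728], [0.5278, -0.0683], [0.504, -0.1273], [0.4416, -0.1108], [0.435, -0.1474], [0.5273, -0.1655]]
```

View pics/side4.png

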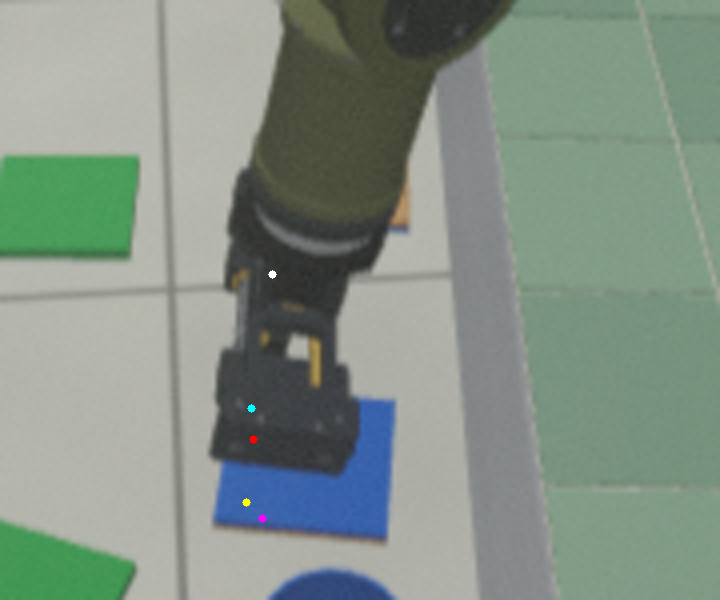

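View pics/top4.png

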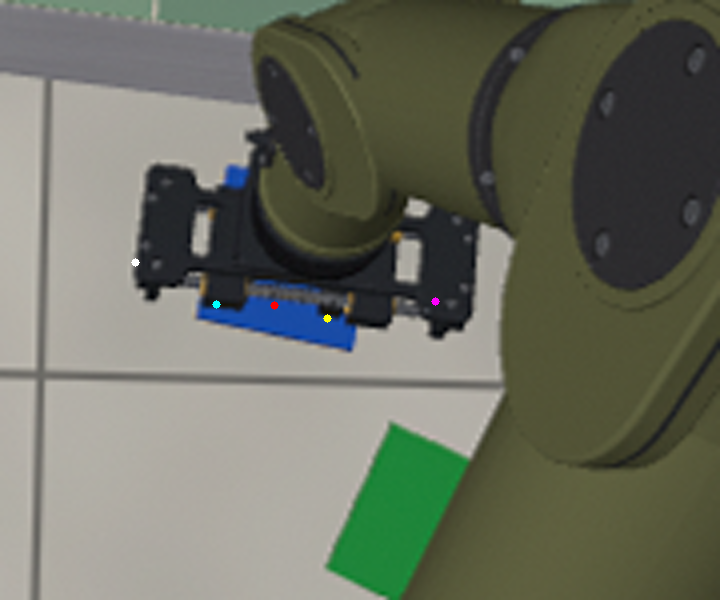

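```bash
cat >> h.py <<'E'
def tri(s1,p1,s2,p2):
    P=[np.asarray(s["camera_matrix"])@np.c_[s["R"],s["t"]] for s in(s1,s2)]
    X=cv2.triangulatePoints(P[0],P[1],np.array(p1,float).reshape(2,1),np.array(p2,float).reshape(2,1)).ravel(); X=X[:3]/X[3]
    return X, proj(s1,X)-p1, proj(s2,X)-p2
E
python3 - <<'E'
from h import *
t=imaging.snapshot("top");s=imaging.snapshot("side")
for n,S in(("top",t),("side",s)): print(n,-np.asarray(S["R"]).T@S["t"])
for a,b in (((367.5,201),(233,233.7)),((367.5,201),(265,237)),((368,173),(268,215))): print(*tri(t,a,s,b))
from scipy.spatial.transform import Rotation as Ro
st=get_state(); P=st["tool_pos"]; M=Ro.from_quat(st["eef_rot"]).as_matrix()
a=s["img"][150:260,190:300,::-1]; cv2.imwrite("pics/s5.png",cv2.resize(a,None,fx=5.4,fy=5.4,interpolation=cv2.INTER_CUBIC))
a=t["img"][150:215,270:385,::-1]; cv2.imwrite("pics/t5.png",cv2.resize(a,None,fx=6.5,fy=6.5,interpolation=cv2.INTER_CUBIC))
E
```

```text
top [0.33340805 0.02460774 1.15251101]
side [ 0.42811888 -0.61838785  0.68047903]
[ 0.43676101 -0.19702899  0.13242933] [0.06211773 0.8459351 ] [ 1.61886898 -0.29189847]
[ 0.46142939 -0.20129926  0.11750344] [ 0.46559072 -9.27859281] [-17.59427919   2.01623813]
[ 0.49769605 -0.1896268   0.17232542] [ 0.00212825 -1.01254655] [-1.920285    0.34941098]
```

View pics/s5.png

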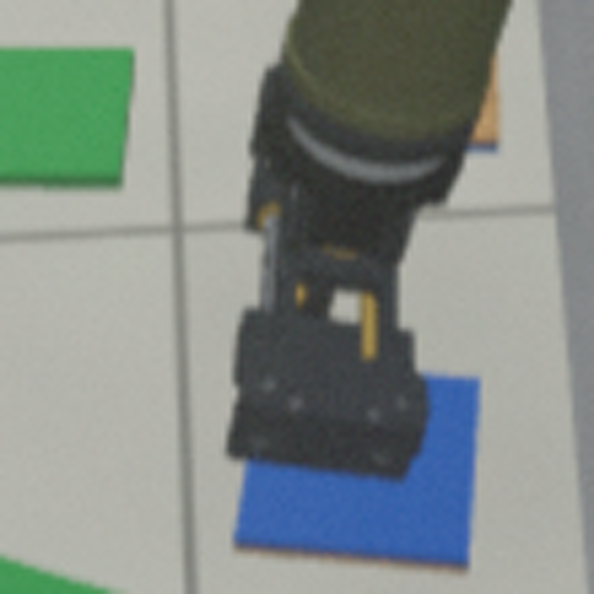

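View pics/t5.png

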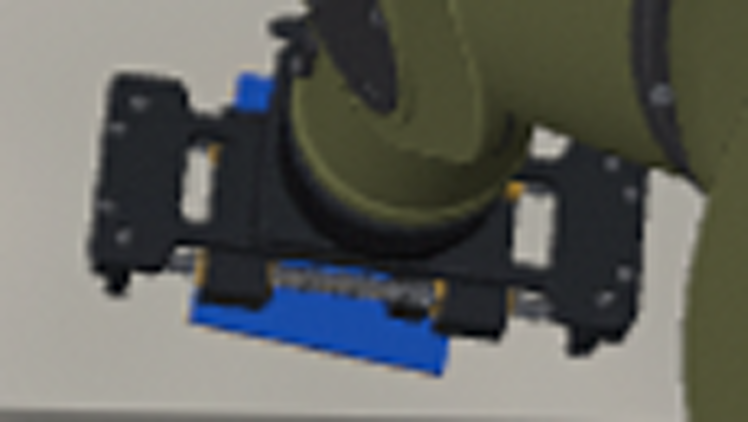

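The stand has not moved and its near edge (side-crop 235,545) is uncovered, though the state puts the fingertips past that edge. So the real fingertips are higher than I assumed. I'll back off and raise the tool, then turn it so the side camera can see the fingers in profile.

>>> {"op": "send_rows", "data": {"motion": [[[0, 0, 0, 0.75, 0.13, 0, 0], [0, 0, 0, 0.75, 0.13, 0, 0], [0, 1, 0, 0.74, 0.13, 0, 0], [0, 1, 0, 0, 0, 0, 0], [0, 1, 0, 0, 0, 0, 0]]]}}

```text
clock: 6.95
tool_pos: [0.4121, -0.0955, 0.0185]
eef_rot: [-0.061, -0.689, 0.698, 0.185]
contact_force: [0.9, -0.7, -0.7]
opening: 0.503
```

Run:
```python
from h import *
from scipy.spatial.transform import Rotation as Ro
st=get_state(); P=st["tool_pos"]; M=Ro.from_quat(st["eef_rot"]).as_matrix(); print(st["q"].round(2),P,M.round(2))
s=imaging.snapshot("side");a=s["img"][150:260,190:300,::-1]; b=cv2.resize(a,None,fx=5.4,fy=5.4,interpolation=cv2.INTER_CUBIC)
cv2.imwrite("pics/s6.png",b); print((proj(s,P)-[190,150])*5.4)
```

```text
[ 0.26  0.89 -0.24  2.12  0.52  0.38 -2.33] [ 0.41209295 -0.09551464  0.01848576] [[-0.92 -0.18 -0.34]
 [ 0.34  0.02 -0.94]
 [ 0.17 -0.98  0.04]]
[179.19536547 428.86723424]
```

View pics/s6.png

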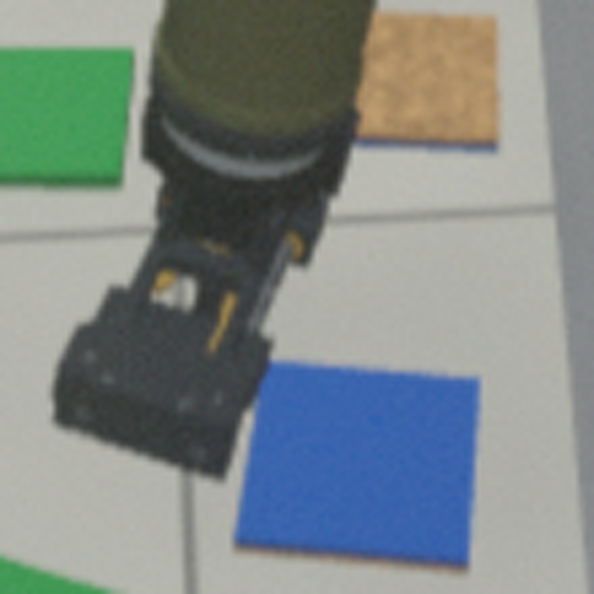

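>>> {"op": "send_rows", "data": {"motion": [[[0, -1, 0, 0, 0, 0, 0], [0, -1, 0, 0, 0, 0, 0], [0, -1, 0, 0, 0, 0, 0], [0, -1, 0, 0, 0, 0, 0], [0, -1, 0, 0, 0, 0, 0]]]}}

```text
clock: 7.42
tool_pos: [0.4137, -0.0956, 0.0183]
eef_rot: [-0.082, 0.712, -0.696, -0.041]
contact_force: [-0.1, -0.1, 0.4]
opening: 0.499
```

>>> {"op": "send_rows", "data": {"motion": [[[0, -1, 0, 0, 0, 0, 0], [0, -1, 0, 0, 0, 0, 0], [0, -1, 0, 0, 0, 0, 0], [0, -1, 0, 0, 0, 0, 0], [0, -1, 0, 0, 0, 0, 0]]]}}

```text
clock: 7.83
tool_pos: [0.4137, -0.0957, 0.0183]
eef_rot: [-0.218, 0.706, -0.666, 0.101]
contact_force: [0.5, 0.3, -0.7]
opening: 0.505
```

Run:
```python
from h import *
from scipy.spatial.transform import Rotation as Ro
st=get_state(); P=st["tool_pos"]; M=Ro.from_quat(st["eef_rot"]).as_matrix(); print(st["q"].round(2),P,M.round(2))
s=imaging.snapshot("side");a=s["img"][150:260,190:300,::-1]; b=cv2.resize(a,None,fx=5.4,fy=5.4,interpolation=cv2.INTER_CUBIC)
cv2.imwrite("pics/s7.png",b); print((proj(s,P)-[190,150])*5.4)
```

```text
[ 0.39  0.91 -0.45  2.11  0.8   0.49 -1.81] [ 0.41369057 -0.0956675   0.01833264] [[-0.88 -0.17  0.43]
 [-0.44  0.02 -0.9 ]
 [ 0.15 -0.98 -0.09]]
[182.85758787 429.13733045]
```

View pics/s7.png

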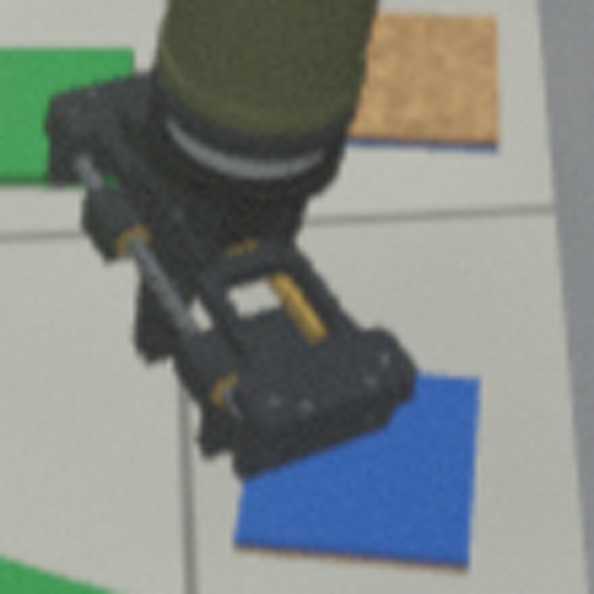

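Run:
```python
from h import *
from scipy.spatial.transform import Rotation as Ro
st=get_state(); P=st["tool_pos"]; M=Ro.from_quat(st["eef_rot"]).as_matrix()
s=imaging.snapshot("side");b=cv2.resize(s["img"][150:260,190:300,::-1],None,fx=5.4,fy=5.4,interpolation=cv2.INTER_CUBIC)
for off,c in((0.014,(0,0,255)),(-.016,(0,255,255)),(-.05,(255,0,255))):
  for z in(-.031,.031):
    for x in (-.009,.009):
      u=(proj(s,P+M@[x,off,z])-[190,150])*5.4; cv2.circle(b,tuple(int(v) for v in u),3,c,-1)
cv2.imwrite("pics/s8.png",b)
```

```text
(no output)
```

View pics/s8.png

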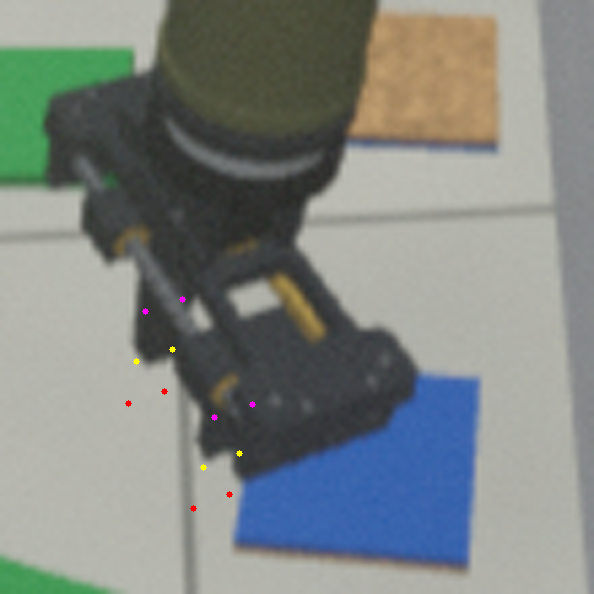

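The fingers are now in profile. Their tips, at crop (150,360) and (210,455), sit about 30 mm higher along the tool than the state and tool data put them, so I must lower further. I'll do it in small guarded steps, watching the force.

>>> {"op": "send_rows", "data": {"motion": [[[0, 0, 0, -0.03, 0.25, 0.02, 0], [0, 0, 0, -0.03, 0.25, 0.02, 0], [0, 0, 0, -0.03, 0.25, 0.02, 0], [0, 0, 0, -0.03, 0.25, 0.02, 0], [0, 0, 0, 0, 0, 0, 0]]]}}

```text
clock: 8.35
tool_pos: [0.4125, -0.0955, -0.0029]
eef_rot: [-0.217, 0.706, -0.666, 0.099]
contact_force: [0.1, -0.6, -0.7]
opening: 0.497
```

```bash
cat > fin.py <<'E'
from h import *
from scipy.spatial.transform import Rotation as Ro
def mark(name,half=.031,tip=-.016,o=(190,150),w=110):
    st=get_state(); P=st["tool_pos"]; M=Ro.from_quat(st["eef_rot"]).as_matrix(); print(st["q"].round(2),P,M.round(2).tolist(),st["contact_force"].round(1))
    s=imaging.snapshot("side");b=cv2.resize(s["img"][o[1]:o[1]+w,o[0]:o[0]+w,::-1],None,fx=5.4,fy=5.4,interpolation=cv2.INTER_CUBIC)
    for z in(-half,half):
      for x in (-.009,.009):
        u=(proj(s,P+M@[x,tip,z])-o)*5.4; cv2.circle(b,tuple(int(v) for v in u),2,(0,255,255),-1)
    cv2.imwrite(name,b)
E
python3 -c "from fin import *; mark('pics/s9.png')"
```

```text
[ 0.36  0.95 -0.4   2.11  0.84  0.44 -1.84] [ 0.41246905 -0.09549416 -0.00292693] [[-0.89, -0.17, 0.43], [-0.44, 0.02, -0.9], [0.15, -0.98, -0.09]] [ 0.1 -0.6 -0.7]
```

View pics/s9.png

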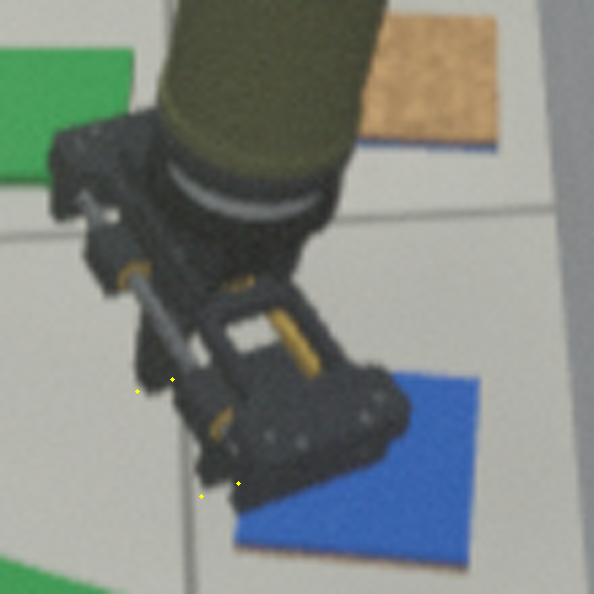

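>>> {"op": "send_rows", "data": {"motion": [[[0, 1, 0, 0, 0, 0, 0], [0, 1, 0, 0, 0, 0, 0], [0, 1, 0, 0, 0, 0, 0], [0, 1, 0, 0, 0, 0, 0], [0, 1, 0, 0, 0, 0, 0]]]}}

```text
clock: 8.82
tool_pos: [0.4132, -0.0955, -0.0019]
eef_rot: [-0.078, 0.712, -0.696, -0.044]
contact_force: [0.2, 0.4, 0.1]
opening: 0.503
```

>>> {"op": "send_rows", "data": {"motion": [[[0, 1, 0, 0, 0, 0, 0], [0, 1, 0, 0, 0, 0, 0], [0, 0, 0, -0.03, 0.15, 0, 0], [0, 0, 0, -0.03, 0.15, 0, 0], [0, 0, 0, -0.03, 0.15, 0, 0]]]}}

```text
clock: 9.23
tool_pos: [0.4133, -0.0956, -0.0114]
eef_rot: [-0.024, 0.707, -0.7, -0.099]
contact_force: [-0.6, -0.7, -0.6]
opening: 0.502
```

>>> {"op": "send_rows", "data": {"motion": [[[0, 0, 0, -0.01, 0.05, 0, 0], [0, 0, 0, -0.01, 0.04, 0, 0], [0, 0, 0, 0, 0, 0, 0], [0, 0, 0, 0, 0, 0, 0], [0, 0, 0, 0, 0, 0, 0]]]}}

```text
clock: 9.65
tool_pos: [0.4133, -0.0957, -0.0129]
eef_rot: [-0.024, 0.706, -0.7, -0.1]
contact_force: [0.4, 0.6, 0.0]
opening: 0.502
```

```bash
python3 -c "from fin import *; mark('pics/s10.png')"
```

```text
[ 0.27  0.95 -0.25  2.11  0.66  0.33 -2.22] [ 0.41333779 -0.09565984 -0.01290824] [[-0.98, -0.17, -0.11], [0.11, 0.02, -0.99], [0.17, -0.98, 0.0]] [0.4 0.6 0. ]
```

>>> {"op": "send_rows", "data": {"motion": [[[0, 0, 0, -0.01, 0.05, 0, 0], [0, 0, 0, -0.01, 0.05, 0, 0], [0, 0, 0, 0, 0, 0, 0], [0, 0, 0, 0, 0, 0, 0], [0, 0, 0, 0, 0, 0, 0]]]}}

```text
clock: 10.12
tool_pos: [0.4134, -0.0956, -0.015]
eef_rot: [-0.024, 0.706, -0.7, -0.1]
contact_force: [-0.3, -0.2, 0.2]
opening: 0.502
```

>>> {"op": "send_rows", "data": {"motion": [[[0, 0, 0, -0.01, 0.05, 0, 0], [0, 0, 0, -0.01, 0.05, 0, 0], [0, 0, 0, 0, 0, 0, 0], [0, 0, 0, 0, 0, 0, 0], [0, 0, 0, 0, 0, 0, 0]]]}}

```text
clock: 10.53
tool_pos: [0.4134, -0.0956, -0.0171]
eef_rot: [-0.024, 0.706, -0.7, -0.1]
contact_force: [-0.1, -0.3, 0.2]
opening: 0.5
```

>>> {"op": "send_rows", "data": {"motion": [[[0, 0, 0, -0.01, 0.05, 0, 0], [0, 0, 0, -0.01, 0.05, 0, 0], [0, 0, 0, 0, 0, 0, 0], [0, 0, 0, 0, 0, 0, 0], [0, 0, 0, 0, 0, 0, 0]]]}}

```text
clock: 10.95
tool_pos: [0.4134, -0.0957, -0.0191]
eef_rot: [-0.024, 0.706, -0.7, -0.1]
contact_force: [-0.1, 0.3, 0.6]
opening: 0.499
```

>>> {"op": "send_rows", "data": {"motion": [[[0, 0, 0, -0.01, 0.05, 0, 0], [0, 0, 0, 0, 0, 0, 0], [0, 0, 0, 0, 0, 0, 0], [0, 0, 0, 0, 0, 0, 0], [0, 0, 0, 0, 0, 0, 0]]]}}

```text
clock: 11.37
tool_pos: [0.4135, -0.0957, -0.0201]
eef_rot: [-0.024, 0.706, -0.7, -0.1]
contact_force: [-0.3, -0.7, -0.2]
opening: 0.501
```

>>> {"op": "send_rows", "data": {"motion": [[[0, 0, 0, -0.01, 0.05, 0, 0], [0, 0, 0, -0.01, 0.05, 0, 0], [0, 0, 0, 0, 0, 0, 0], [0, 0, 0, 0, 0, 0, 0], [0, 0, 0, 0, 0, 0, 0]]]}}

```text
clock: 11.78
tool_pos: [0.4136, -0.0957, -0.0217]
eef_rot: [-0.024, 0.706, -0.7, -0.1]
contact_force: [0.3, 0.1, 6.7]
opening: 0.5
```

```bash
python3 -c "from fin import *; mark('pics/s11.png',tip=-.022)"
```

```text
[ 0.26  0.97 -0.23  2.11  0.67  0.31 -2.23] [ 0.41361869 -0.09571191 -0.02167661] [[-0.98, -0.17, -0.11], [0.11, 0.02, -0.99], [0.17, -0.98, 0.0]] [0.3 0.1 6.7]
```

View pics/s11.png

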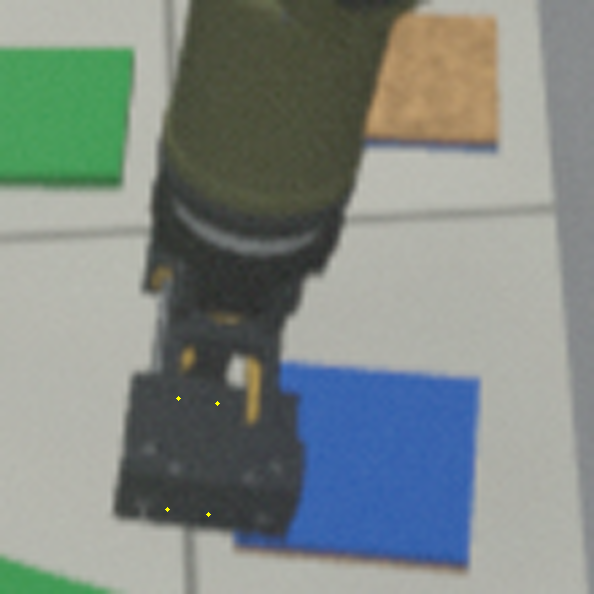

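Floor contact came at TCP z = -0.0217 (6.7 N), so the tips are about 24 mm behind the reported TCP. I'll use that contact as the height reference, rise 2 mm and push.

>>> {"op": "send_rows", "data": {"motion": [[[0, 0, 0, 0.02, -0.1, 0, 0], [0, 0, 0, -0.29, -0.05, 0, 0], [0, 0, 0, -0.29, -0.05, 0, 0], [0, 0, 0, -0.29, -0.05, 0, 0], [0, 0, 0, -0.29, -0.05, 0, 0]]]}}

```text
clock: 12.25
tool_pos: [0.4372, -0.0985, -0.0203]
eef_rot: [-0.024, 0.706, -0.7, -0.1]
contact_force: [-1.3, 0.0, 0.8]
opening: 0.5
```

>>> {"op": "send_rows", "data": {"motion": [[[0, 0, 0, -0.29, -0.05, 0, 0], [0, 0, 0, -0.29, -0.05, 0, 0], [0, 0, 0, -0.29, -0.05, 0, 0], [0, 0, 0, -0.29, -0.05, 0, 0], [0, 0, 0, 0, 0, 0, 0]]]}}

```text
clock: 12.67
tool_pos: [0.4624, -0.1007, -0.0204]
eef_rot: [-0.023, 0.707, -0.7, -0.099]
contact_force: [0.8, -0.1, -0.9]
opening: 0.501
```

```bash
python3 -c "from fin import *; mark('pics/s12.png',tip=-.0235,o=(200,150))"
```

```text
[ 0.3   0.99 -0.31  1.97  0.61  0.46 -2.16] [ 0.46240934 -0.10073296 -0.02038245] [[-0.98, -0.17, -0.11], [0.11, 0.02, -0.99], [0.17, -0.99, 0.0]] [ 0.8 -0.1 -0.9]
```

View pics/s12.png

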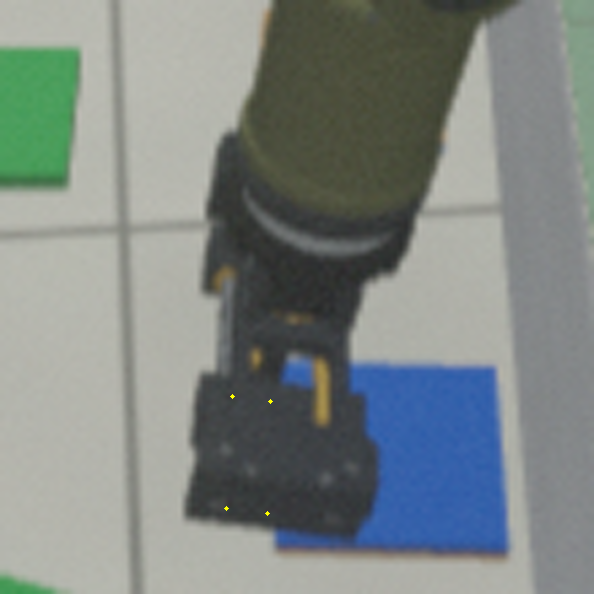

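The stand has squared up to the foot, its far edge about 12 mm short of it (crop 508,550). I'll keep pushing while bringing the tool upright.

>>> {"op": "send_rows", "data": {"motion": [[[0, 0, 1, -0.35, -0.05, 0, 0], [0, 0, 1, -0.35, 0, 0, 0], [0, 0, 1, -0.35, 0.03, 0, 0], [0, 0, 0, -0.3, 0.04, 0, 0], [0, 0, 0, 0, 0, 0, 0]]]}}

```text
clock: 13.13
tool_pos: [0.4881, -0.1067, -0.0196]
eef_rot: [-0.046, -0.703, 0.709, 0.03]
contact_force: [-2.7, 0.4, 0.7]
opening: 0.498
```

```bash
python3 -c "from fin import *; mark('pics/s13.png',tip=-.0235,o=(210,150))"
```

```text
[ 0.18  0.95 -0.11  2.1   0.92  0.12 -2.47] [ 0.48812665 -0.10671712 -0.01961814] [[-0.99, 0.02, -0.11], [0.11, -0.01, -0.99], [-0.02, -1.0, 0.01]] [-2.7  0.4  0.7]
```

View pics/s13.png

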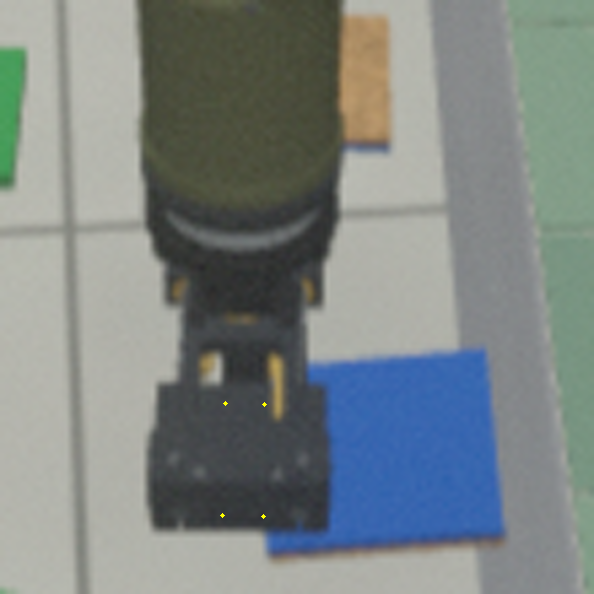

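The leading edge has begun to climb the slope (crop 485,350 to 503,537). I'll keep going.

>>> {"op": "send_rows", "data": {"motion": [[[0, 0, -0.3, -0.3, 0.05, -0.05, 0], [0, 0, 0, -0.3, 0.02, -0.05, 0], [0, 0, 0, -0.3, 0, -0.03, 0], [0, 0, 0, -0.3, 0, 0, 0], [0, 0, 0, 0, 0, 0, 0]]]}}

```text
clock: 13.6
tool_pos: [0.5155, -0.1067, -0.0209]
eef_rot: [-0.04, -0.704, 0.708, 0.038]
contact_force: [0.0, -0.0, 0.4]
opening: 0.504
```

```bash
python3 -c "from fin import *; mark('pics/s14.png',tip=-.0235,o=(210,150))"
```

```text
[ 0.27  0.97 -0.26  1.99  0.87  0.29 -2.41] [ 0.51550633 -0.10672307 -0.02088576] [[-0.99, 0.0, -0.11], [0.11, -0.01, -0.99], [-0.0, -1.0, 0.01]] [ 0.  -0.   0.4]
```

View pics/s14.png

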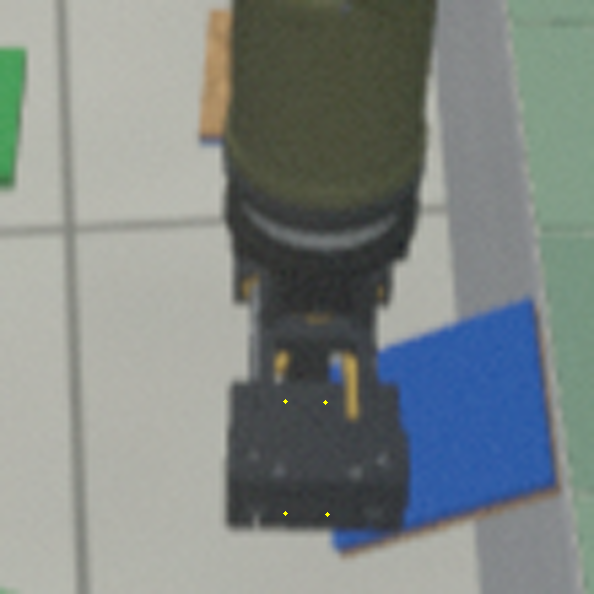

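>>> {"op": "send_rows", "data": {"motion": [[[0, 0, 0, -0.3, 0, 0, 0], [0, 0, 0, -0.3, 0, 0, 0], [0, 0, 0.3, -0.3, 0.01, 0, 0], [0, 0, 0.3, -0.3, 0.01, 0, 0], [0, 0, 0, 0, 0, 0, 0]]]}}

```text
clock: 14.07
tool_pos: [0.538, -0.1092, -0.021]
eef_rot: [-0.055, -0.703, 0.709, 0.021]
contact_force: [-1.1, -0.5, 0.5]
opening: 0.501
```

```bash
python3 -c "from fin import *; mark('pics/s15.png',tip=-.0235,o=(220,150))"
```

```text
[ 0.25  0.97 -0.22  1.98  0.89  0.25 -2.43] [ 0.53800898 -0.10920347 -0.02104862] [[-0.99, 0.05, -0.11], [0.11, -0.01, -0.99], [-0.05, -1.0, 0.01]] [-1.1 -0.5  0.5]
```

View pics/s15.png

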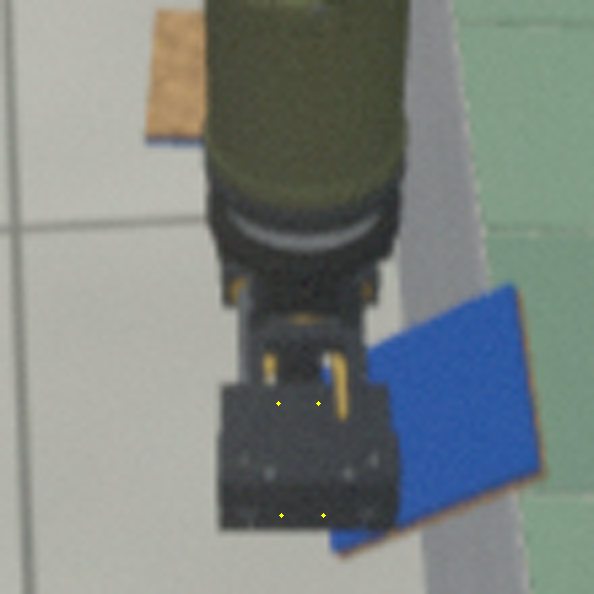

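>>> {"op": "send_rows", "data": {"motion": [[[0, 0, 0, -0.3, 0.015, 0, 0], [0, 0, 0, -0.3, 0.015, 0, 0], [0, 0, 0, -0.3, 0.015, 0, 0], [0, 0, 0, -0.2, 0.01, 0, 0], [0, 0, 0, 0, 0, 0, 0]]]}}

```text
clock: 14.53
tool_pos: [0.5606, -0.112, -0.0212]
eef_rot: [-0.056, -0.703, 0.709, 0.021]
contact_force: [-0.9, 0.8, -0.1]
opening: 0.496
```

```bash
python3 -c "from fin import *; mark('pics/s16.png',tip=-.0235,o=(220,150))"
```

```text
[ 0.28  0.99 -0.29  1.91  0.86  0.33 -2.38] [ 0.56063816 -0.11199394 -0.02116287] [[-0.99, 0.05, -0.11], [0.11, -0.01, -0.99], [-0.05, -1.0, 0.01]] [-0.9  0.8 -0.1]
```

View pics/s16.png

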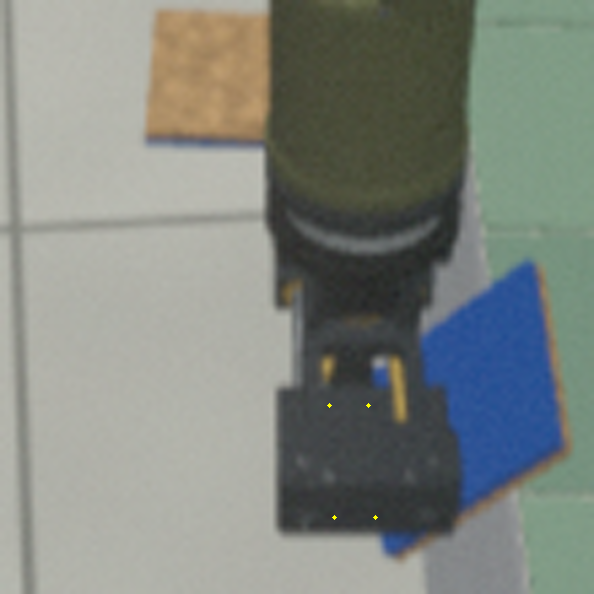

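>>> {"op": "send_rows", "data": {"motion": [[[0, 0, 0, -0.15, 0.008, 0, 0], [0, 0, 0, -0.15, 0.008, 0, 0], [0, 0, 0, -0.15, 0.008, 0, 0], [0, 0, 0, 0, 0, 0, 0], [0, 0, 0, 0, 0, 0, 0]]]}}

```text
clock: 15.0
tool_pos: [0.5684, -0.1127, -0.0212]
eef_rot: [-0.055, -0.703, 0.709, 0.021]
contact_force: [-0.3, -0.1, -0.1]
opening: 0.505
```

```bash
python3 -c "from fin import *; mark('pics/s17.png',tip=-.0235,o=(220,150))"
```

```text
[ 0.29  0.99 -0.31  1.88  0.85  0.35 -2.36] [ 0.56836362 -0.11270895 -0.02120656] [[-0.99, 0.05, -0.11], [0.11, -0.01, -0.99], [-0.05, -1.0, 0.01]] [-0.3 -0.1 -0.1]
```

View pics/s17.png

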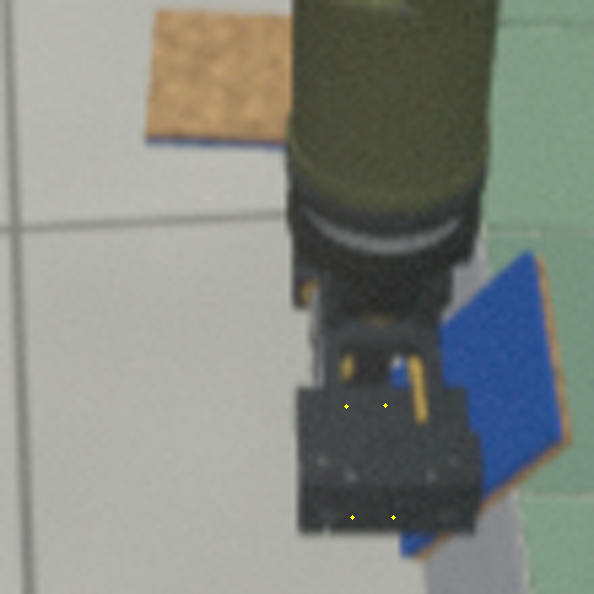

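The stand leans at about 55° by geometry (near corner 415,555; top corner 568,440). I'll back the fingers off and check.

>>> {"op": "send_rows", "data": {"motion": [[[0, 0, 0, 0.3, -0.02, 0, 0], [0, 0, 0, 0.8, -0.04, 0, 0], [0, 0, 0, 0.9, -0.05, 0, 0], [0, 0, 0, 0.5, -0.02, 0, 0], [0, 0, 0, 0, -1, 0, 0]]]}}

```text
clock: 15.47
tool_pos: [0.512, -0.1064, -0.0032]
eef_rot: [-0.051, -0.702, 0.71, 0.024]
contact_force: [0.2, -0.3, -0.0]
opening: 0.495
```

>>> {"op": "send_rows", "data": {"motion": [[[0, 0, 0, 0, -1, 0, 0], [0, 0, 0, 0, -1, 0, 0], [0, 0, 0, 0, -1, 0, 0], [0, 0, 0, 0, -1, 0, 0], [0, 0, 0, 0, -1, 0, 0]]]}}

```text
clock: 15.88
tool_pos: [0.5118, -0.1058, 0.0999]
eef_rot: [-0.055, -0.703, 0.709, 0.021]
contact_force: [1.0, -0.3, 0.9]
opening: 0.495
```

Run:
```python
from fin import *
mark('pics/s18.png',tip=-.0235,o=(220,150))
t=imaging.snapshot("top"); cv2.imwrite("pics/t18.png",cv2.resize(t["img"][90:240,240:420,::-1],None,fx=4,fy=4,interpolation=cv2.INTER_CUBIC))
```

```text
[ 0.39  0.76 -0.46  2.02  0.73  0.49 -2.29] [ 0.51180585 -0.10584784  0.09986608] [[-0.99, 0.05, -0.11], [0.11, -0.01, -0.99], [-0.05, -1.0, 0.01]] [ 1.  -0.3  0.9]
```

View pics/s18.png

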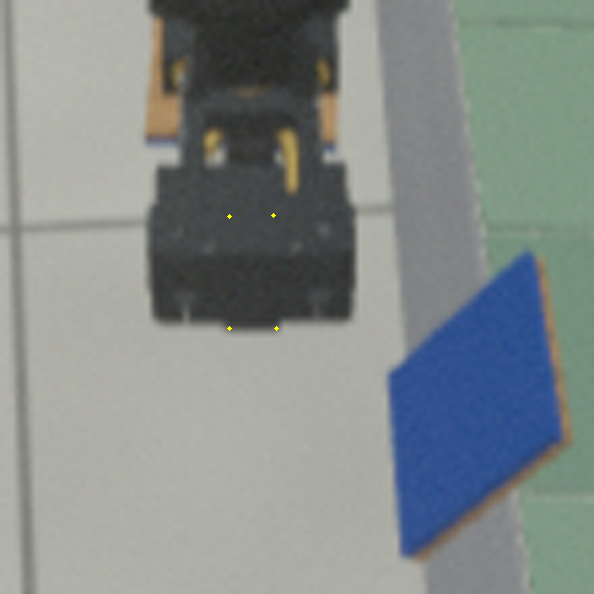

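View pics/t18.png

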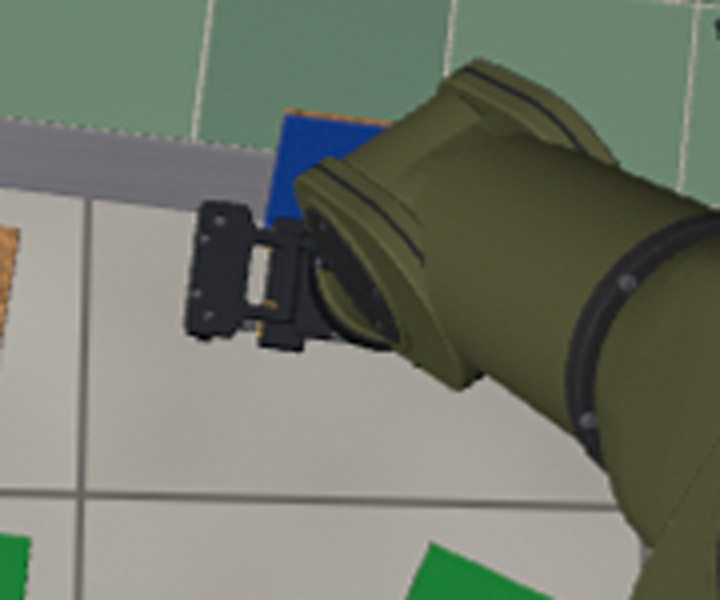

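Run:
```python
from h import *
s=imaging.snapshot("side"); d=np.array([.994,-.108,0]);e=np.array([.108,.994,0]);k=np.array([0,0,1.])
for px in((294.6,253.1),(291.9,219.4)):
    X=ray(s,px,.006); print("near",X@d,X@e,X.round(4))
# top corners: ray ∩ plane of lateral coordinate
for px,le in(((323.7,231.5),None),((318.1,196.3),None)):
    for z in(.075,.08,.085,.09,.095): X=ray(s,px,z); print(z,(X@d).round(4),(X@e).round(4))
```

```text
near 0.5870569626478824 -0.1037007729647632 [ 0.5725 -0.1665  0.006 ]
near 0.5867896916204887 -0.00393964906495034 [ 0.583  -0.0673  0.006 ]
0.075 0.644 -0.0935
0.08 0.6428 -0.0974
0.085 0.6415 -0.1014
0.09 0.6403 -0.1053
0.095 0.639 -0.1092
0.075 0.6437 0.0116
0.08 0.6424 0.0068
0.085 0.6412 0.002
0.09 0.6399 -0.0028
0.095 0.6387 -0.0076
```

The stand leans stably: near edge at d=0.587, top edge at d≈0.641, z≈0.09, which is about 57°. Here d is distance along the row's normal. Next I'll lift the fingers over the top edge and lower them behind it, above the green top.

>>> {"op": "send_rows", "data": {"motion": [[[0, 0, 0, 0, -1, 0, 0], [0, 0, 0, -0.5, -0.5, 0, 0], [0, 0, 0, -1, 0.05, 0.1, 0], [0, 0, 0, -1, 0.05, 0.1, 0], [0, 0, 0, -1, 0.05, 0, 0]]]}}

```text
clock: 16.45
tool_pos: [0.5802, -0.118, 0.128]
eef_rot: [-0.055, -0.702, 0.71, 0.022]
contact_force: [0.8, 0.2, 0.9]
opening: 0.497
```

>>> {"op": "send_rows", "data": {"motion": [[[0, 0, 0, -1, 0.05, 0, 0], [0, 0, 0, -1, 0.05, 0, 0], [0, 0, 0, -1, 0.05, 0, 0], [0, 0, 0, -1, 0.05, 0, 0], [0, 0, 0, -1, 0.05, 0, 0]]]}}

```text
clock: 16.87
tool_pos: [0.6798, -0.1281, 0.1269]
eef_rot: [-0.054, -0.702, 0.71, 0.022]
contact_force: [0.9, 0.2, 0.6]
opening: 0.5
```

>>> {"op": "send_rows", "data": {"motion": [[[0, 0, 0, 0, 0, 0, 0], [0, 0, 0, 0, 0, 0, 0], [0, 0, 0, 0, 0, 0, 0], [0, 0, 0, 0, 0, 0, 0], [0, 0, 0, 0, 0, 0, 0]]]}}

```text
clock: 17.28
tool_pos: [0.6788, -0.128, 0.1288]
eef_rot: [-0.055, -0.702, 0.709, 0.022]
contact_force: [-0.0, 0.5, 0.0]
opening: 0.501
```

Run:
```python
from fin import *
mark('pics/s19.png',tip=-.0235,o=(250,140))
P=get_state()["tool_pos"]; print("d,e",P@[.994,-.108,0],P@[.108,.994,0])
```

```text
[ 0.4   0.91 -0.57  1.47  0.59  0.9  -2.03] [ 0.67878221 -0.12800495  0.12877509] [[-0.99, 0.05, -0.11], [0.11, -0.01, -0.99], [-0.05, -1.0, 0.01]] [-0.   0.5  0. ]
d,e 0.68879331330684 -0.053946557559397146
```

View pics/s19.png

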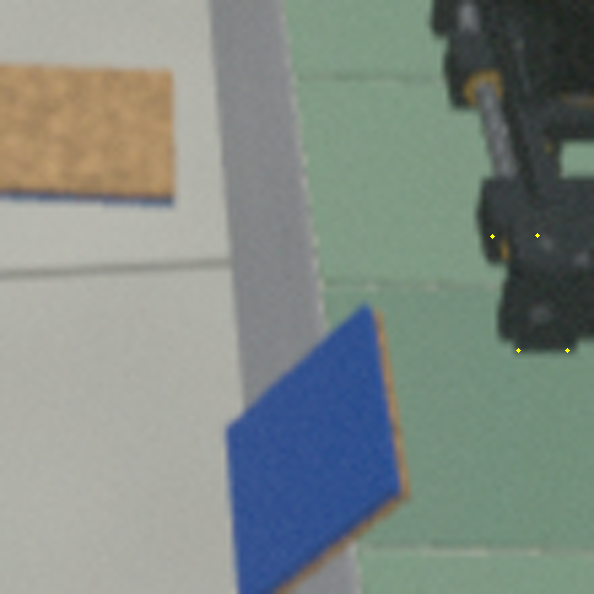

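>>> {"op": "send_rows", "data": {"motion": [[[0, 0, 0, 0.05, 1, 0, 0], [0, 0, 0, 0.05, 1, 0, 0], [0, 0, 0, 0.05, 1, 0, 0], [0, 0, 0, 0.05, 0.9, 0, 0], [0, 0, 0, 0, 0, 0, 0]]]}}

```text
clock: 17.75
tool_pos: [0.6762, -0.1287, 0.0472]
eef_rot: [-0.052, -0.702, 0.709, 0.024]
contact_force: [0.0, 0.4, 0.1]
opening: 0.498
```

Run:
```python
from fin import *
mark('pics/s20.png',tip=-.0235,o=(250,140))
P=get_state()["tool_pos"]; print("d,e",P@[.994,-.108,0],P@[.108,.994,0])
```

```text
[ 0.38  1.01 -0.52  1.51  0.66  0.77 -2.09] [ 0.67619038 -0.1287238   0.04718558] [[-0.99, 0.04, -0.11], [0.11, -0.01, -0.99], [-0.04, -1.0, 0.01]] [0.  0.4 0.1]
d,e 0.6874579578484925 -0.05465346869762325
```

View pics/s20.png

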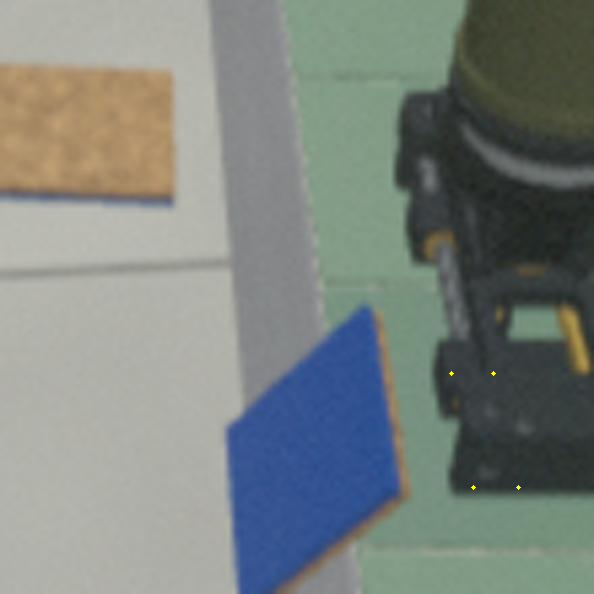

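>>> {"op": "send_rows", "data": {"motion": [[[0, 0, 0, 0.3, -0.013, 0, 0], [0, 0, 0, 0.3, -0.013, 0, 0], [0, 0, 0, 0.3, -0.013, 0, 0], [0, 0, 0, 0.3, -0.013, 0, 0], [0, 0, 0, 0.3, -0.013, 0, 0]]]}}

```text
clock: 18.22
tool_pos: [0.6493, -0.1252, 0.0516]
eef_rot: [-0.055, -0.703, 0.709, 0.021]
contact_force: [0.2, 0.4, 0.2]
opening: 0.5
```

>>> {"op": "send_rows", "data": {"motion": [[[0, 0, 0, 0.25, -0.01, 0, 0], [0, 0, 0, 0.25, -0.01, 0, 0], [0, 0, 0, 0.25, -0.01, 0, 0], [0, 0, 0, 0.25, -0.01, 0, 0], [0, 0, 0, 0, 0, 0, 0]]]}}

```text
clock: 18.63
tool_pos: [0.6284, -0.123, 0.0504]
eef_rot: [-0.054, -0.703, 0.709, 0.022]
contact_force: [0.5, 0.1, -0.3]
opening: 0.498
```

Run:
```python
from fin import *
mark('pics/s21.png',tip=-.0235,o=(240,150))
P=get_state()["tool_pos"]; print("d,e",P@[.994,-.108,0],P@[.108,.994,0])
```

```text
[ 0.38  0.95 -0.49  1.67  0.7   0.65 -2.16] [ 0.62839769 -0.12297526  0.05040939] [[-0.99, 0.05, -0.11], [0.11, -0.01, -0.99], [-0.05, -1.0, 0.01]] [ 0.5  0.1 -0.3]
d,e 0.6386671112461598 -0.05435616369157291
```

View pics/s21.png

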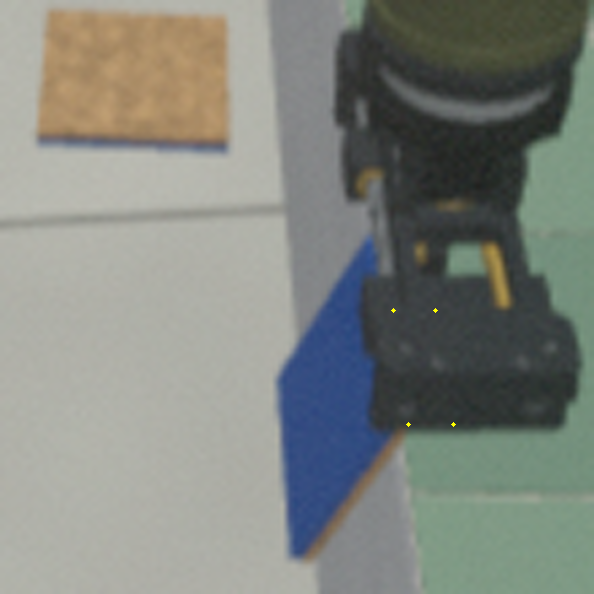

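It tips up with its bottom edge staying put (crop 290,557). I'll continue.

>>> {"op": "send_rows", "data": {"motion": [[[0, 0, 0, 0.25, -0.01, 0, 0], [0, 0, 0, 0.25, -0.01, 0, 0], [0, 0, 0, 0.25, -0.01, 0, 0], [0, 0, 0, 0.25, -0.01, 0, 0], [0, 0, 0, 0, 0, 0, 0]]]}}

```text
clock: 19.1
tool_pos: [0.6083, -0.1209, 0.0503]
eef_rot: [-0.054, -0.702, 0.709, 0.022]
contact_force: [0.1, -0.2, 0.0]
opening: 0.503
```

Run:
```python
from fin import *
mark('pics/s22.png',tip=-.0235,o=(230,150))
P=get_state()["tool_pos"]; print("d,e",P@[.994,-.108,0],P@[.108,.994,0])
```

```text
[ 0.38  0.93 -0.48  1.74  0.71  0.61 -2.2 ] [ 0.60832413 -0.12086931  0.05025241] [[-0.99, 0.05, -0.11], [0.11, -0.01, -0.99], [-0.05, -1.0, 0.01]] [ 0.1 -0.2  0. ]
d,e 0.6185509748706338 -0.054321479243335496
```

View pics/s22.png

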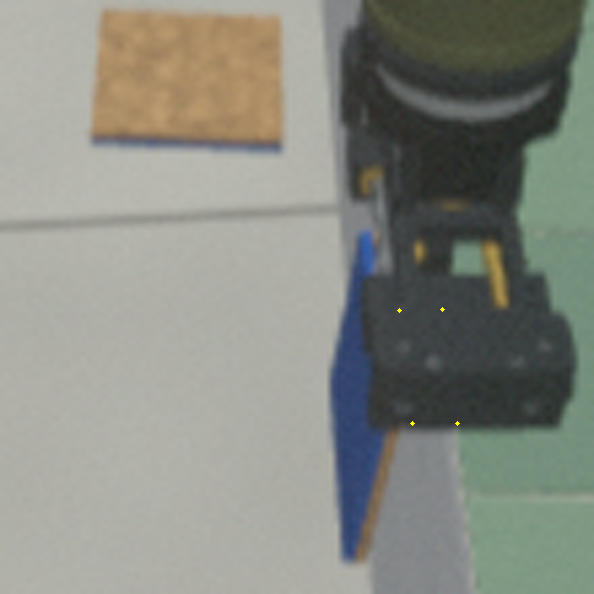

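>>> {"op": "send_rows", "data": {"motion": [[[0, 0, 0, 0.2, -0.01, 0, 0], [0, 0, 0, 0.2, -0.01, 0, 0], [0, 0, 0, 0.2, -0.01, 0, 0], [0, 0, 0, 0.2, -0.01, 0, 0], [0, 0, 0, 0.2, -0.01, 0, 0]]]}}

```text
clock: 19.57
tool_pos: [0.5896, -0.1186, 0.0505]
eef_rot: [-0.055, -0.703, 0.709, 0.021]
contact_force: [0.2, 1.0, 0.0]
opening: 0.499
```

>>> {"op": "send_rows", "data": {"motion": [[[0, 0, 0, 0.2, -0.01, 0, 0], [0, 0, 0, 0.2, -0.01, 0, 0], [0, 0, 0, 0.2, -0.01, 0, 0], [0, 0, 0, 0.2, -0.01, 0, 0], [0, 0, 0, 0, 0, 0, 0]]]}}

```text
clock: 19.98
tool_pos: [0.573, -0.1169, 0.0504]
eef_rot: [-0.055, -0.703, 0.709, 0.022]
contact_force: [0.4, 0.1, 1.0]
opening: 0.502
```

Run:
```python
from fin import *
mark('pics/s23.png',tip=-.0235,o=(210,150))
P=get_state()["tool_pos"]; print("d,e",P@[.994,-.108,0],P@[.108,.994,0])
```

```text
[ 0.37  0.89 -0.44  1.85  0.75  0.52 -2.25] [ 0.57300606 -0.11691872  0.05043169] [[-0.99, 0.05, -0.11], [0.11, -0.01, -0.99], [-0.05, -1.0, 0.01]] [0.4 0.1 1. ]
d,e 0.5828236949087544 -0.05427990902178197
```

View pics/s23.png

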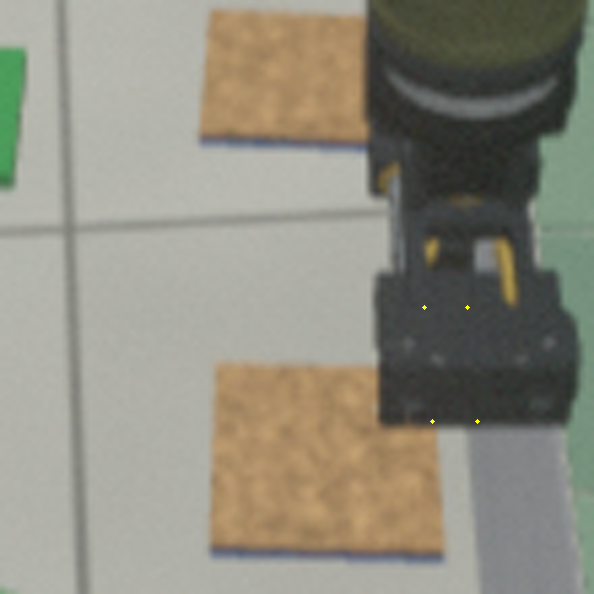

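It has tipped over and lies cork up on the front tiles. I'll lift clear and verify.

>>> {"op": "send_rows", "data": {"motion": [[[0, 0, 0, 0, -1, 0, 0], [0, 0, 0, 0, -1, 0, 0], [0, 0, 0, 0, -1, 0, 0], [0, 0, 0, 0, -1, 0, 0], [0, 0, 0, 0, -1, 0, 0]]]}}

```text
clock: 20.45
tool_pos: [0.5695, -0.1157, 0.1513]
eef_rot: [-0.055, -0.703, 0.709, 0.021]
contact_force: [-0.1, -0.4, 1.2]
opening: 0.502
```

>>> {"op": "send_rows", "data": {"motion": [[[0, 0, 0, 0, -1, 0, 0], [0, 0, 0, 0, -1, 0, 0], [0, 0, 0, 0, 0, 0, 0], [0, 0, 0, 0, 0, 0, 0], [0, 0, 0, 0, 0, 0, 0]]]}}

```text
clock: 20.87
tool_pos: [0.567, -0.1155, 0.1896]
eef_rot: [-0.055, -0.703, 0.709, 0.022]
contact_force: [0.4, -0.3, 0.2]
opening: 0.5
```

Run:
```python
from h import *
old={"top":cv2.imread("pics/top0.png"),"side":cv2.imread("pics/side0.png")}
for n in("side","top"):
    s=imaging.snapshot(n); cv2.imwrite(f"pics/{n}_end.png",s["img"][:,:,::-1])
    for lab,im in(("old",old[n][:,:,::-1]),("new",s["img"])):
        h=cv2.cvtColor(np.ascontiguousarray(im),cv2.COLOR_RGB2HSV); m=cv2.inRange(h,(8,90,90),(22,255,255))
        m=cv2.morphologyEx(m,cv2.MORPH_CLOSE,np.ones((3,3)))
        for A,r,q in quads(m):
            P=[ray(s,p,.01)[:2].round(4).tolist() for p in q]
            if max(p[0] for p in P)<.7: print(n,lab,A,P)
st=get_state(); print(st["clock"],st["tool_pos"],st["contact_force"])
```

```text
side old 696.0 [[0.497, 0.1939], [0.4868, 0.1021], [0.5791, 0.0951], [0.5919, 0.1821]]
side new 1282.5 [[0.4816, -0.0584], [0.4713, -0.153], [0.5644, -0.1629], [0.5752, -0.0688]]
side new 689.0 [[0.497, 0.1939], [0.4868, 0.1021], [0.5785, 0.091], [0.5889, 0.1823]]
top old 1430.5 [[0.594, 0.1874], [0.4981, 0.199], [0.4848, 0.1048], [0.5803, 0.0897]]
top new 1461.5 [[0.5783, -0.0682], [0.4806, -0.0568], [0.4699, -0.1522], [0.5672, -0.1621]]
top new 1429.5 [[0.594, 0.1874], [0.4981, 0.199], [0.4848, 0.1048], [0.5803, 0.0897]]
20.9667 [ 0.56670311 -0.11540375  0.1890297 ] [ 0.26629583 -0.34378327 -0.49551916]
```

View pics/side_end.png

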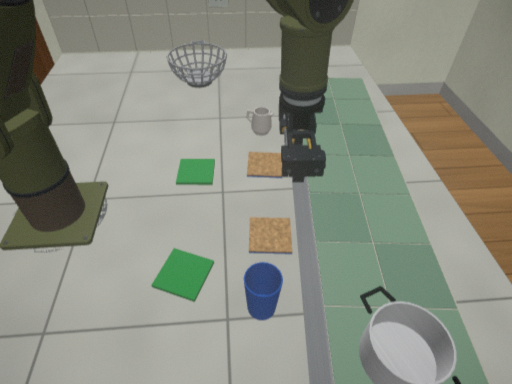

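View pics/top_end.png

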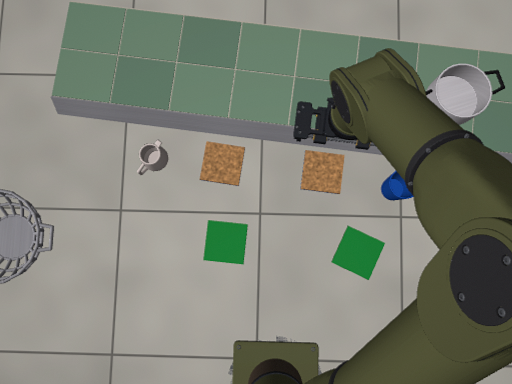

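The final views show the stand flat and cork up at top (322,172) / side (270,235). Both views put its corners on the z = 10 mm plane, with sides of about 96 mm. The spare stand, creamer, cup and green slabs are where they were, and the arm is clear.

```bash
python3 -c "
from plant import job; print(job.finish_job())"
```

```text
the job is handed in; nothing more can be done
None
```

I flipped the blue pot stand and handed the job in at about 21 s. It now lies flat on the front tiles, cork side up.

**What I did:** I pushed the stand low and square with the half-open fingers until it climbed the steel front and leaned there on its own at about 57°. I then hooked the fingers behind its top edge and tipped it back towards the robot. It was never gripped or lifted.

**Last checks:**
- **Pot stand:** both cameras put it flat, cork up, about 15 mm off the row's foot, with sides of about 96 mm against the nominal 100 mm.
- **Spare stand:** its corners in the top view are the same as before to the pixel.
- **Creamer, cup and green look-alikes:** compared by eye only, and none looks moved.
- **Arm:** it stood clear, with the contact force at noise level.

**What disagreed:** the fingertips were about 37 mm higher along the tool than the reported TCP and the given tool data say. My first push passed over the stand without touching it. After that I took the height from a light touch on the tiles, which read 6.7 N, the largest force any move reported. Joint 6 was also near its lower limit close to the robot, so I began the push with the tool tilted.

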